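Put the coffee grinder stand back in order

ROBOT

A 6-joint arm with a two-finger parallel gripper is mounted at the origin on a cart in front of the work surface, level with it; the furniture and walls round the work are solid. World frame = base frame: x ahead of the robot, y to its left, z up, the work surface at z = 0. Lengths are in mm, angles in rad, forces in N, time in s.
With the tool pointing down it reaches from about 325 to 875 mm from the base axis. Payload 4.4 kg.
Tool frame: the origin (TCP) lies on the centre line of the jaws, within the pads' length; the fingertips stand ahead of it and the grasp point (between the pads) lies 6 mm ahead of it (ctrl.tcp_to_tips is the z of the fingertips in the tool frame, in mm); z points along the fingers, y is the line along which they close (so a half turn about z gives the same grasp; the last joint's range is limited). The gripper opens to 85 mm and grips with 20 to 120 N. Pads are 22 mm wide; open, the fingers measure 114 mm over their backs; the gripper's body (76 mm by 85 mm) begins 54 mm behind the grasp point. The pads swing forward as they close: fully open they stand 13 mm farther back than shut.
Start: joints at [-1.452, 0.207, 1.542, -0, 1.393, -0.15], TCP at [152.693, -554.358, 256.282] pointing down, gripper open.
Joint ranges: [-2.73, 2.73], [-0.86, 2.22], [0.23, 2.46], [-1.11, 4.25], [0.08, 2.63], [-2.82, 2.82]. Speed limits (rad/s): [2.79, 2.79, 3.14, 3.14, 3.14, 3.14].

INTERFACE

Orientations are given as a 3x3 rotation matrix whose columns are the frame's x, y, z axes.
In Python, from plant import ctrl, sensors, optics gives the robot as it stands. Calls block until the motion is done:
- ctrl.move_ptp(position, orientation): joint-space move of the TCP to a pose.
- ctrl.move_l(position, rot=None, vel=150, threshold=None): straight line of the TCP; rot=None keeps the orientation; vel is the mean speed in mm/s. With threshold (N) it stops when the force on the tool has changed by that much, and returns True; else False.
- ctrl.set_joints(angles): joint-space move.
- ctrl.gripper_to(opening, force=None): finger opening in mm; force is the grip in N (None keeps the last); returns when the fingers have stopped.
- ctrl.hold(seconds).
- ctrl.solve_ik(position, orientation): joint angles nearest the present ones, or None.
- sensors.read_state(): the state.
- optics.grab_frame(name): name is "scene" or "side" or "wrist"; returns (picture, depth): 480x640x3 uint8, red, green, blue; 480x640 float32, mm along the optical axis (not along the pixel's ray), 0 where there is no reading.
- optics.camera_params(name): a dict with "mtx" (3x3 intrinsics, pixels), "k1" (the pictures are not rectified: a ray, as slopes to the right and down, at radius r is drawn at 1 + k1 r^2 times it, then the intrinsics apply), "R" (3x3) and "t" (3): a world point X has camera coordinates R X + t; the wrist camera has in their place "T_tool_cam" (4x4, takes a point from camera to tool coordinates, whose origin is the TCP and whose axes are the flange's). Camera axes: x right, y down, z forward; pixel columns grow to the right and rows downward; lengths in mm; the calibration is good to about 2 mm. A picture is of the moment at which its call begins: read the wrist's pose just before it. camera_params takes no time and is no camera call.
A pose or a line that the arm cannot do raises ctrl.MotionError and nothing moves.
- ctrl.finish_job(): hands the job in; it is judged then, once.
The state is a dict: "t": time; "q": joint angles; "qvel": joint speeds; "tau": joint torques, N m; "eef_pos": TCP position; "eef_rot": TCP orientation; "force": force on the tool from outside, world axes, zero at the start; "wrist_torque": the same for the moment, N m; "grip_width": finger opening in mm; "grasp_force": force on a finger pad.
Only numpy, scipy, OpenCV 4.12 (cv2) and the standard library are available. Lean on these libraries where they do the work, as an engineer would, in place of code of your own. Each camera call takes 0.05 s, during which the arm holds its last target. There are 200 camera calls.

TASK

Put the coffee grinder stand back in order after the washing-up. First stand the loose burr in the keyed seat on top of the grinder, turning it under light pressure if it does not go in at once, until it drops fully home, and let go of it. Then clip the larger of the two measuring scoops onto the stand's snap hook by pressing the scoop's eye, not your fingers, against the sprung gate until the eye is inside and the gate has snapped shut, and leave the scoop hanging still there; leave everything else, the smaller scoop too, where it stands.

Things in the scene. Friction and masses are not known exactly. Their poses are not given: they have to be found in the camera images.
- stand: Fixed stand: a wooden board 120 x 260 x 12 mm (long side along y) with a square black grinder, 94 mm wide, at its left and a steel post with a snap hook at its right; a rubber rest pad juts 50 mm from the post under the hook, 66 mm up. Origin: centre of the board's underside; from it, the seat is at (0, 70, 88) mm, the nose top at (-45, -80, 224), the bowl at (-30, -80, 185); x points to the back of the stand, y to its left, z up.
- seat (a point): Keyed seat: the hole in the steel plate on top of the grinder. The point is the hole's centre on the plate's upper face, 88 mm above the worktop. The hole is 18 mm deep: a 30 mm square bore crossed by a straight slot 48 mm long and 12 mm wide along the point's x axis. Axes as the stand's.
- burr_hub (a point): Loose dark steel burr, 0.13 to 0.25 kg, 72 mm high, standing upright. The point is on its axis in the hub, where to grip it, 56 mm above its underside. The hub is a block 26 mm along x and 16 mm along y, 32 to 72 mm up: grip its flat sides, across y. Below it a cone, 38 to 50 mm across. When fully home the point is 40 mm above the seat point.
- burr_foot (a point): Centre of the burr's underside. Foot: round, 26 mm across, 16 mm high, with two opposite lugs along x, 44 mm over both, 8 mm wide, rounded below (a half turn makes no difference). With the lugs in line with the seat's slot the foot sinks in 16 mm until the cone's underside rests on the plate; clearance is 2 mm a side. More than about 5 degrees out of line, it stays up on the plate.
- large_scoop_grip (a point): Larger measuring scoop, loose, steel, 70 to 120 g: a cup 40 mm across and 30 mm high with a flat straight handle 12 mm wide, 7 mm thick, its centre line 27 mm above the worktop, ending in a ring (the eye). The point is on the middle of the handle, 58 mm from the cup's axis. x points along the handle to the eye, y across, z up.
- large_scoop_eye (a point): Centre of the larger scoop's eye, 52 mm along x from the grip point at the same height. The eye is a ring of 5 mm round wire with a 20 mm hole, 30 mm outside; the hole's axis is z.
- small_scoop_grip (a point): Smaller measuring scoop, to be left alone: cup 30 mm across and 20 mm high, handle 10 mm wide with a small eye at its end. The point is on the middle of the handle, 40 mm from the cup's axis and from the eye's centre, 17 mm above the worktop; x points to its eye.
- hook_nose (a point): Top of the snap hook's free end (nose), 224 mm above the worktop; axes as the stand's. The hook is a J of 6 mm bar in the x-z plane. The nose is upright; the shank stands 30 mm behind it (+x, between centre lines; clear gap 24 mm) and rises to 268 mm, where an arm leads back to the post, 53 mm behind the shank. Nothing stands in front of the nose.
- hook_bowl (a point): Lowest point of the hook, on the bar's centre line, 185 mm above the worktop, 15 mm behind the nose. To clip the eye: hold it level, handle to the front (-x), hole centred over the nose (up to about 6 mm off still goes), and lower it until the eye is some 30 mm below the nose top; let go: the scoop swings down against the rest pad and hangs, eye's centre within 18 mm of this point.
- gate (a joint): The hook's sprung gate, a 4 mm bar: 0 rad shut, grows as it is pushed inward, to 0.75 rad. It does not open outward. The far side of an eye lowered over the nose presses it down and back, against some 2 to 6 N, and it snaps shut above the ring once that is about 20 mm below the nose top.
- gate_tip (a point): The gate's free end. The gate leans from its pivot on the shank, 23 mm higher than the nose top, down to here; 36 mm from the pivot. Shut, it rests against the inside of the nose tip.
- red_shaker: Bystander: small white shaker with a round cap, 43 mm across, 76 mm high; origin at the centre of its underside.
- coffee_jar: Bystander: glass jar with a screw lid, 89 mm across, 137 mm high; origin at the centre of its underside.
- spice_jar_a: Bystander: spice jar, 47 mm across, 98 mm high; origin at the centre of its underside.
- tin_tuna: Bystander: flat tin, 86 mm across, 40 mm high; origin at the centre of its underside.
Things that resemble listed ones, but are neither listed nor needed, are in the scene too. Leave any green or pink look-alike of the part that bears burr_hub alone.

How it is judged:
By the outcome, as a careful person would: the job done as asked, in the order asked, and still so for the second after the job is handed in, with the robot touching nothing.
It also fails if it takes over 72 s, if anything falls off the work surface, if the arm or the gripper's body presses on something with over 40 N, if the wrist force passes 120 N, or if a joint passes its speed limit or range.

## Working session

There is one attempt and no reset: what is moved stays moved. The work goes in short steps, each a Python script; the robot and the scene stay as the last script left them, time stands still between calls to the robot, and variables do not carry over. Pictures are saved under pics/ and viewed, at most 10 in all, crops included, and the job is handed in when it is done.

```bash
ls; mkdir -p pics; cat > h.py <<'E'
import numpy as np, cv2
from plant import ctrl, sensors, optics
def grab(name,fn=None):
    s=sensors.read_state(); im,d=optics.grab_frame(name)
    p=optics.camera_params(name)
    if 'R' in p: R=np.array(p['R']);t=np.array(p['t']); Rwc=R.T; o=-R.T@t
    else:
        T=np.array(p['T_tool_cam']); Re=np.array(s['eef_rot']); Rwc=Re@T[:3,:3]; o=Re@T[:3,3]+np.array(s['eef_pos'])
    np.savez('pics/%s.npz'%(fn or name),im=im,d=d,Rwc=Rwc,o=o,K=p['mtx'],k1=p['k1'])
    if fn: cv2.imwrite('pics/%s.png'%fn,im[:,:,::-1])
    return im
class V:
    def __init__(s,fn):
        z=np.load('pics/%s.npz'%fn); s.__dict__.update({k:z[k] for k in z})
    def ray(s,u,v):
        K=s.K; p=cv2.undistortPoints(np.array([[[u,v]]],float),K,np.array([float(s.k1),0,0,0]))[0,0]
        return s.Rwc@np.array([p[0],p[1],1])
    def z(s,u,v,z):   # intersect with height z
        r=s.ray(u,v); return s.o+r*(z-s.o[2])/r[2]
    def dep(s,u,v):
        return s.o+s.ray(u,v)*s.d[int(round(v)),int(round(u))]
    def proj(s,X):
        c=s.Rwc.T@(np.array(X,float)-s.o); r=c[:2]/c[2]; r=r*(1+float(s.k1)*(r@r)); return (s.K@[r[0],r[1],1])[:2]
def crop(fn,out,x,y,w,h,k):
    im=cv2.imread('pics/%s.png'%fn)[y:y+h,x:x+w]; cv2.imwrite('pics/%s.png'%out,cv2.resize(im,None,fx=k,fy=k,interpolation=cv2.INTER_CUBIC))
def down(a):  # tool z down, tool y axis at angle a in world
    y=np.array([np.cos(a),np.sin(a),0]); z=np.array([0,0,-1.]); return np.column_stack([np.cross(y,z),y,z])
E
python3 - <<'E'
from h import *
grab('scene','s0'); grab('side','d0')
for n in('s0','d0'): print(V(n).o, V(n).Rwc[:,2])
print(optics.camera_params('wrist'), ctrl.tcp_to_tips, sensors.read_state()['t'])
E
```

```text
pics
[-437.39348092  714.66058317 1044.81253056] [ 0.63069356 -0.49221419 -0.59995902]
[-115.28933841  905.00488874  731.63736925] [ 0.49187136 -0.73708585 -0.46342962]
{'mtx': array([[395.55434067,   0.        , 319.74890572],
       [  0.        , 395.55434067, 238.54586551],
       [  0.        ,   0.        ,   1.        ]]), 'k1': -0.06522596517164234, 'T_tool_cam': array([[-4.68815651e-04, -9.53116811e-01, -3.02602256e-01,
         7.70827175e+01],
       [ 9.99999711e-01, -2.65761353e-04, -7.12201902e-04,
         1.03470369e+00],
       [ 5.98391621e-04, -3.02602503e-01,  9.53116660e-01,
        -1.17957779e+02],
       [ 0.00000000e+00,  0.00000000e+00,  0.00000000e+00,
         1.00000000e+00]])} 25.0 0.1
```

View pics/s0.png

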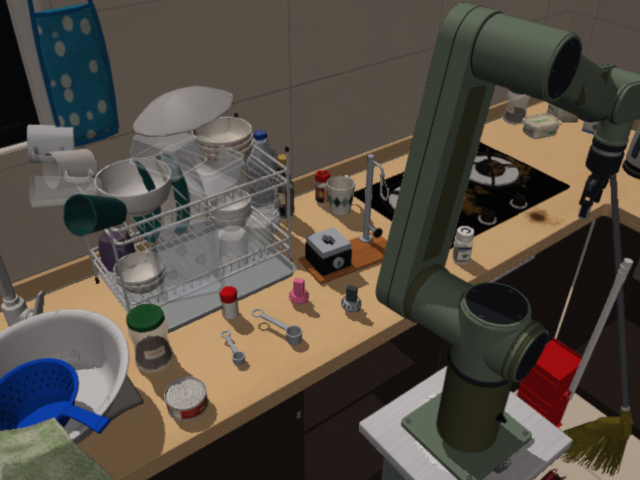

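View pics/d0.png

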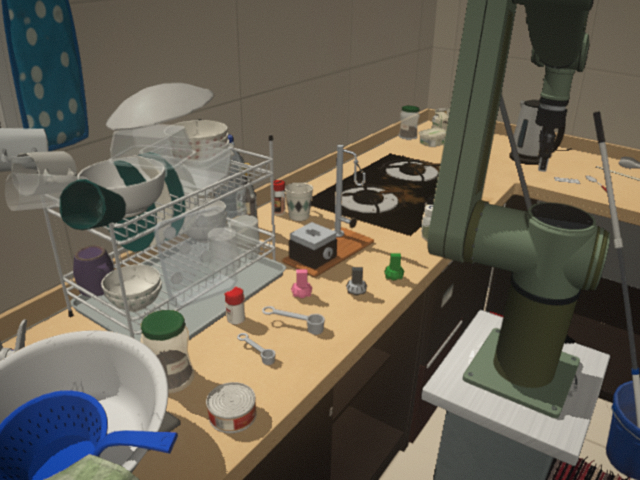

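The scene view shows three burr-like parts: the dark one at (351,297), a pink one at (300,291), and, in the side view, a green one at (395,266). Only the dark steel one fits. There are two scoops, with cups at (293,334) and (238,356) in the scene view. The first looks larger. I'll confirm both in an enlarged crop.

```bash
python3 - <<'E'
from h import *
crop('d0','c0',228,140,195,145*1,4) 
crop('d0','c1',228,250,195,120,4)
a=V('d0');b=V('s0')
for n,p,q,z in [('burr foot',(357,290),(351,307),5),('burr top',(357,268),(351,288),72),('Lcup',(316,323),(294,333),30),('Leye',(267,311),(257,313),27),('Scup',(267,356),(238,357),20),('Seye',(241,338),(226,337),17)]:
    print(n,a.z(*p,z).round(),b.z(*q,z).round(),a.dep(*p).round(),b.dep(*q).round())
E
```

```text
burr foot [423. -52.   5.] [422. -48.   5.] [410. -30.  22.] [405. -34.  25.]
burr top [422. -44.  72.] [419. -42.  72.] [422. -45.  71.] [424. -46.  67.]
Lcup [409. 142.  30.] [411. 133.  30.] [408. 143.  31.] [430. 120.   8.]
Leye [525. 166.  27.] [522. 163.  27.] [550. 137.  -1.] [548. 149.   0.]
Scup [434. 277.  20.] [433. 272.  20.] [449. 260.   1.] [449. 263.   0.]
Seye [517. 262.  17.] [506. 260.  17.] [516. 263.  18.] [507. 259.  16.]
```

View pics/c0.png

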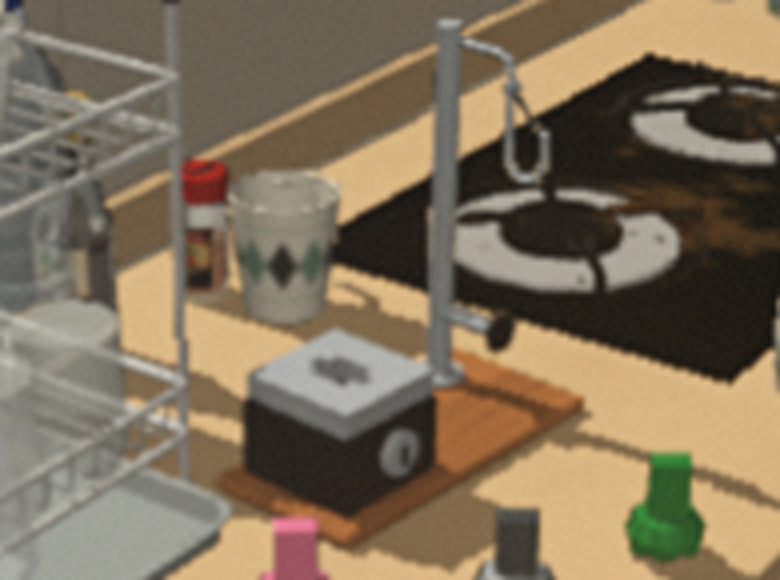

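View pics/c1.png

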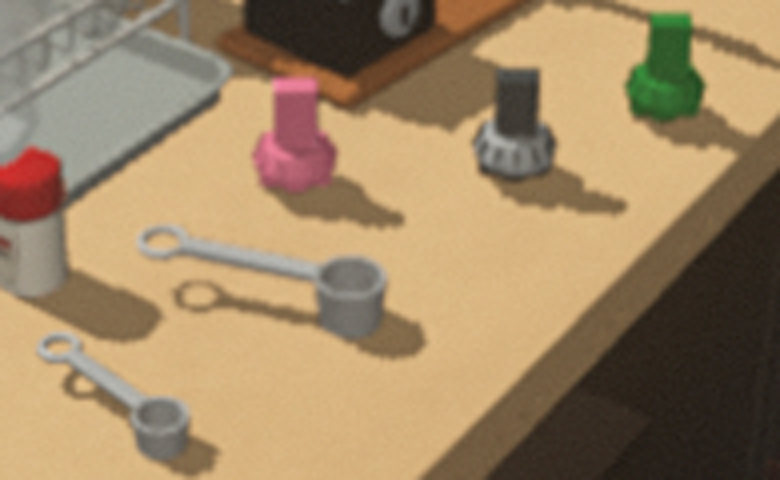

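The crops confirm that the dark burr stands between the pink and green ones. The upper scoop is the larger: cup to eye measures about 115 mm against about 83 mm for the other. In the side picture the plate's corners are at (290,233), (312,222), (337,234) and (314,248), with its slot at (313,233).

```bash
python3 - <<'E'
from h import *
a=V('d0')
P=[a.z(*p,88)[:2] for p in [(290,233),(312.5,222.5),(337,233.75),(314.2,248)]]
print(np.round(P), np.mean(P,0).round(), a.z(313.2,232.7,88).round())
print('board',[a.z(*p,12).round() for p in [(313.5,276),(373.5,240.5),(282.5,260.5)]])
f=lambda x,y:(228+x/4,140+y/4)
for n,p,z in [('nose',f(548,133),224),('bowl',f(528,180),185),('pad',f(500,330),78),('posttop',f(449,22),268)]: print(n,a.z(*p,z).round(),a.dep(*p).round())
for p in [(440,40,350),(440,60,400)]:
  for an in (np.pi/2,-np.pi/2): print(p,an,ctrl.solve_ik(p,down(an)))
E
```

```text
[[ 639.  -68.]
 [ 627. -152.]
 [ 539. -137.]
 [ 543.  -40.]] [587. -99.] [ 592. -105.   88.]
board [array([539., -33.,  12.]), array([ 510., -286.,   12.]), array([649., -47.,  12.])]
nose [ 527. -245.  224.] [ 802. -738.    7.]
bowl [ 543. -251.  185.] [ 543. -251.  185.]
pad [ 550. -234.   78.] [ 559. -250.   69.]
posttop [ 631. -285.  268.] [ 610. -252.  281.]
(440, 40, 350) 1.5707963267948966 [-1.05704143e-01 -1.47138921e-01  1.71330062e+00 -4.44089210e-16
  1.57543096e+00 -1.67650047e+00]
(440, 40, 350) -1.5707963267948966 [-1.05704143e-01 -1.47138921e-01  1.71330062e+00 -4.44089210e-16
  1.57543096e+00  1.46509218e+00]
(440, 60, 400) 1.5707963267948966 [-5.98250870e-02 -1.56893842e-01  1.62247570e+00 -4.44089210e-16
  1.67601080e+00 -1.63062141e+00]
(440, 60, 400) -1.5707963267948966 [-5.98250870e-02 -1.56893842e-01  1.62247570e+00 -4.44089210e-16
  1.67601080e+00  1.51097124e+00]
```

```bash
python3 - <<'E'
from h import *
q=np.array(ctrl.solve_ik((430,0,340),down(np.pi/2)))
q0=q.copy(); q0[0]=-1.1
ctrl.set_joints(q0.tolist()); ctrl.set_joints(q.tolist())
ctrl.hold(0.2)
grab('wrist','w0'); s=sensors.read_state(); print(s['t'],s['eef_pos'],q)
E
```

```text
3.1833 [430.05430656  -0.84474974 339.98875293] [-2.01832651e-01 -1.70404032e-01  1.75324379e+00 -4.44089210e-16
  1.55875289e+00 -1.77262898e+00]
```

View pics/w0.png

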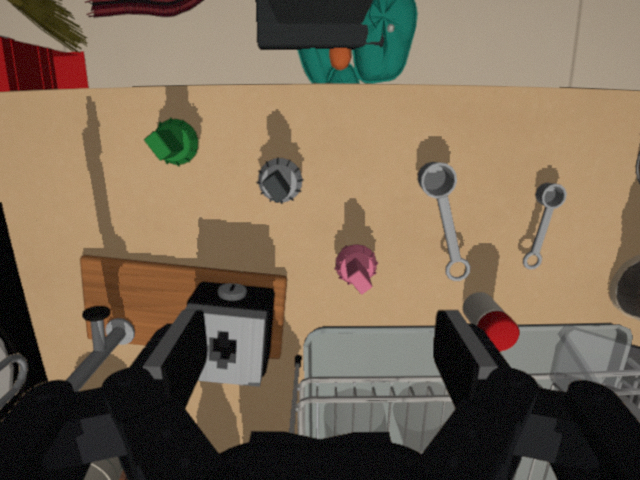

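The wrist view shows the dark burr at (280,181) with its hub turned, the plate with the slot at (222,346), and the large scoop with its cup at (437,180) and eye at (457,268). One mosaic crop will give the angles.

```bash
python3 - <<'E'
from h import *
im=cv2.imread('pics/w0.png')
r=lambda x,y,w,h,k: cv2.resize(im[y:y+h,x:x+w],None,fx=k,fy=k,interpolation=cv2.INTER_CUBIC)
A=r(250,150,60,60,5); B=r(180,280,100,100,3)          # 300 each
C=r(400,150,100,150,4)   # 400x600
cv2.imwrite('pics/m0.png',np.hstack([np.vstack([A,B]),C]))
E
```

```text
(no output)
```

View pics/m0.png

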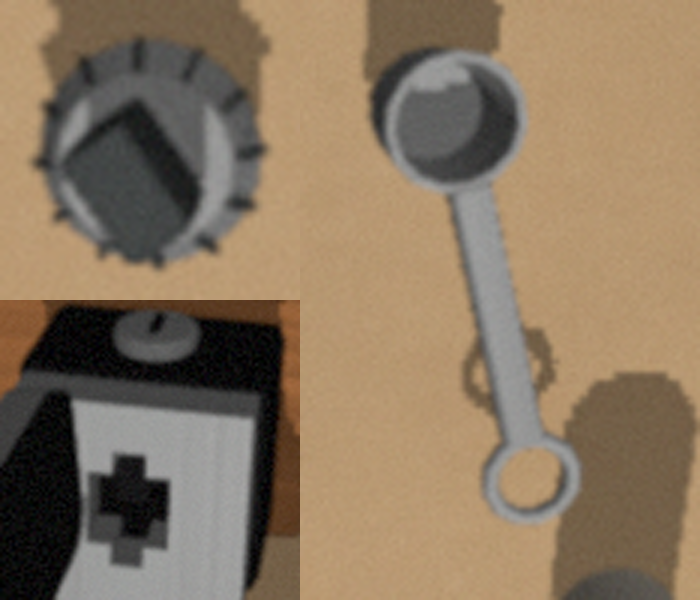

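```bash
python3 - <<'E'
from h import *
w=V('w0'); A=lambda x,y:(250+x/5,150+y/5); B=lambda x,y:(180+x/3,280+(y-300)/3); C=lambda x,y:(400+(x-300)/4,150+y/4)
c=np.array([w.z(*A(*p),72)[:2] for p in [(62,160),(122,108),(190,212),(135,262)]])
print('hub',c.round(1),c.mean(0).round(1),[np.linalg.norm(c[i]-c[(i+1)%4]).round(1) for i in range(4)])
l=(c[2]+c[3]-c[0]-c[1]); print('ang long axis',np.degrees(np.arctan2(l[1],l[0])))
s=w.z(*B(127.5,511),88); t=w.z(*B(130,455),88); b=w.z(*B(126.5,567),88)
print('seat',s.round(1),t.round(1),b.round(1),np.degrees(np.arctan2(*(b-t)[[1,0]])), np.linalg.norm(b-t))
e=[w.z(*B(*p),88) for p in [(72,400),(256,417)]];d=e[0]-e[1]; print('plate front edge',e,np.linalg.norm(d),'yaw',np.degrees(np.arctan2(-d[0],d[1])))
print([w.z(*p,12).round(1) for p in [(83,256),(286,272),(285,331)]])
k=w.z(*C(456,120),30);y=w.z(*C(531,478),27); h1=w.z(*C(474,200),30.5);h2=w.z(*C(522,440),30.5)
print('scoop',k.round(1),y.round(1),np.linalg.norm((y-k)[:2]),[np.degrees(np.arctan2(v[1],v[0])) for v in (y-k,h2-h1)])
E
```

```text
hub [[416.5 -58.1]
 [406.4 -46. ]
 [426.9 -33.2]
 [437.  -44.5]] [421.7 -45.5] [np.float64(15.8), np.float64(24.2), np.float64(15.1), np.float64(24.6)]
ang long axis 32.729047382792494
seat [ 597.1 -108.2   88. ] [ 573.9 -105.3   88. ] [ 621.3 -110.6   88. ] -6.415394137965229 47.69148903105353
plate front edge [array([ 552.01918761, -124.00058141,   88.        ]), array([558.49385411, -59.5070517 ,  88.        ])] 64.81771887876403 yaw 174.2671419463794
[array([ 515.6, -293.2,   12. ]), array([536.4, -43.2,  12. ]), array([618.1, -46.9,  12. ])]
scoop [421.4 128.4  30. ] [527.9 161.   27. ] 111.37671293210227 [np.float64(17.05941468980004), np.float64(16.22380033795728)]
```

```bash
python3 - <<'E'
from h import *
a=np.radians(122.7); p=np.array([421.7,-45.5,0])
ctrl.gripper_to(50,80)
ctrl.move_ptp(p+[0,0,130],down(a))
ctrl.move_l(p+[0,0,63],vel=100)
ctrl.gripper_to(0,80)
s=sensors.read_state(); print(s['t'],s['grip_width'],s['grasp_force'])
ctrl.move_l(p+[0,0,180],vel=150)
ctrl.move_ptp([600,-55,250],down(np.radians(84.2)))
ctrl.hold(0.3)
s=sensors.read_state(); print(s['t'],s['grip_width'],s['force'],s['eef_pos'],s['q'])
grab('wrist','w1')
E
```

```text
5.7083 14.857521021749683 78.26678395271301
7.7333 14.780322163317916 [-0.35170846  0.04553241 -1.71260277] [599.06977609 -54.95747147 249.74377144] [-2.35251311e-01  2.67908571e-01  1.48015490e+00 -2.82946639e-05
  1.39436747e+00 -1.70484362e+00]
```

View pics/w1.png

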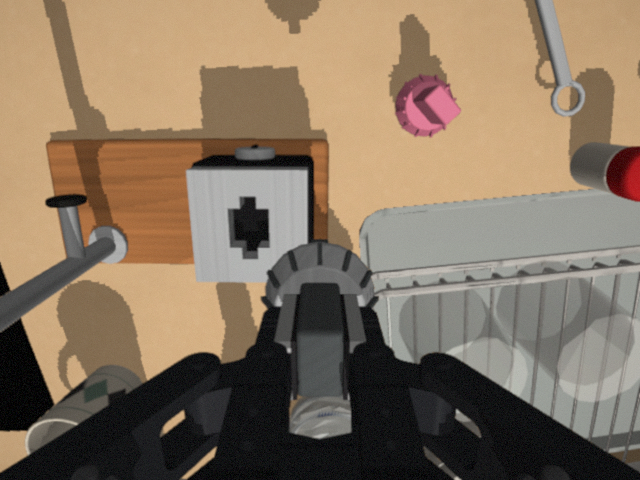

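The seat cross shows at (249,228) and the burr is held straight in the jaws. I'll segment the cross for its centre and yaw.

```bash
python3 - <<'E'
from h import *
w=V('w1'); g=cv2.cvtColor(w.im,cv2.COLOR_RGB2GRAY)
x0,y0=205,180; m=(cv2.medianBlur(g,3)[y0:272,x0:295]<110).astype(np.uint8)
n,l,st,ce=cv2.connectedComponentsWithStats(m); i=max(range(1,n),key=lambda i:st[i,4]); print(st[i])
cs,_=cv2.findContours((l==i).astype(np.uint8),cv2.RETR_EXTERNAL,cv2.CHAIN_APPROX_NONE)
P=np.array([w.z(u+x0,v+y0,88)[:2] for u,v in cs[0][:,0]])
# fit cross template: minimise distance of contour to cross outline
from scipy.optimize import minimize
def box(q,a,b): d=np.abs(q)-[a,b]; return np.linalg.norm(np.maximum(d,0),axis=1)+np.minimum(d.max(1),0)
def f(t):
    c,s=np.cos(t[2]),np.sin(t[2]); q=(P-t[:2])@np.array([[c,-s],[s,c]])
    return np.minimum(np.abs(np.minimum(box(q,15,15),box(q,24,6))),4).sum()
r=min((minimize(f,[P[:,0].mean()+dx,P[:,1].mean(),y],method='Nelder-Mead') for dx in(-2,0,2) for y in(-.15,-.1,-.05)),key=lambda r:r.fun)
print(P.mean(0),P.min(0),P.max(0),r.x,np.degrees(r.x[2]),r.fun/len(P))
print('board',[w.z(*p,12).round(1) for p in [(48,142),(328,139)]])
E
```

```text
[  23   17   41   62 1895]
[ 596.28146122 -108.29238842] [ 573.12709152 -124.34911518] [620.53505219 -92.22638297] [ 5.97321351e+02 -1.08294885e+02 -1.03630337e-01] -5.937580922266893 0.6113541577941934
board [array([ 517.6, -295.3,   12. ]), array([543.6, -42.9,  12. ])]
```

```bash
python3 - <<'E'
from h import *
s0=np.array([597,-108.3]); a=np.radians(84.1)
ctrl.move_l([*s0,200],down(a),vel=120)
ctrl.move_l([*s0,158],vel=80); ctrl.hold(0.2)
s=sensors.read_state(); print(s['eef_pos'],s['force'])
e=s0-np.array(s['eef_pos'])[:2]
hit=ctrl.move_l([*(s0+e),134],vel=25,threshold=8)
s=sensors.read_state(); print(hit,s['t'],s['eef_pos'],s['force'],s['wrist_torque'])
E
```

```text
[ 597.55683936 -108.51057167  158.82110671] [ 0.22667511  0.85223274 -2.09169532]
True 10.2333 [ 596.15020974 -108.04871145  135.89814559] [-0.54773543 -0.11340346  4.74456457] [ 0.09251386 -0.05495257 -0.01134132]
```

It went in at once, with the TCP at 135.9 against 135 expected when home. I'll press lightly, release, back off and check.

```bash
python3 - <<'E'
from h import *
s=sensors.read_state(); p=np.array(s['eef_pos'])
hit=ctrl.move_l([p[0],p[1],p[2]-3],vel=25,threshold=8)
s=sensors.read_state(); print(hit,s['t'],s['eef_pos'],s['force'])
ctrl.gripper_to(45)
s=sensors.read_state(); print(s['eef_pos'],s['force'])
ctrl.move_l([p[0],p[1],215],vel=150)
ctrl.move_l([565,-200,330],vel=250); ctrl.hold(0.3)
s=sensors.read_state(); print(s['t'],s['eef_pos'])
grab('wrist','w2'); grab('side','d2')
crop('d2','c2',280,130,120,150,4)
im=cv2.imread('pics/w2.png'); c=cv2.imread('pics/c2.png')[:480]
cv2.imwrite('pics/m2.png',cv2.resize(np.hstack([im,c]),(800,343),interpolation=cv2.INTER_AREA))
E
```

```text
False 10.4833 [ 596.36588788 -108.14315417  135.89021062] [-6.31243487  0.50170181 13.19179502]
[ 595.84572082 -107.94391846  132.27248075] [-0.08165092  0.39454417  0.20248305]
12.6333 [ 564.82083555 -199.01185117  328.60750679]
```

View pics/m2.png

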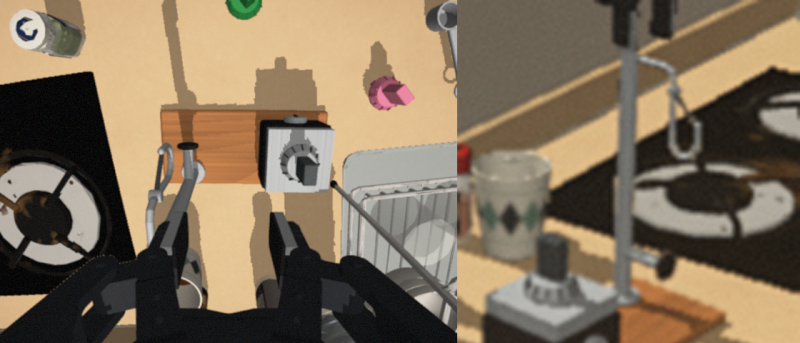

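```bash
python3 - <<'E'
from h import *
w=V('w2'); D=V('d2')
print('hub top',w.dep(434,242).round(1),w.dep(436,236).round(1))
th=np.radians(-5.9); R=np.array([[np.cos(th),-np.sin(th)],[np.sin(th),np.cos(th)]])
S=lambda x,y,z: np.r_[np.array([597,-108.3])+R@[x,y-70],z]
pts=[S(-45,-80,224),S(-30,-80,185),S(-15,-80,268),S(-15,-80,247),S(-45,-80,200)]
print(S(-45,-80,224))
def ov(v,k,x,y,wd,ht):
    im=cv2.resize(v.im[y:y+ht,x:x+wd,::-1],None,fx=k,fy=k,interpolation=cv2.INTER_CUBIC)
    for p in pts:
        u=v.proj(p); print(u.round(1)); cv2.circle(im,tuple(int((a-o)*k+k/2) for a,o in zip(u,(x,y))),2,(0,0,255),-1)
    return im
a=ov(w,5,195,190,90,120); b=ov(D,8,340,135,44,75)
cv2.imwrite('pics/m3.png',np.hstack([a[:600],b[:600]])[:, :800])
E
```

```text
hub top [ 594.5 -109.6  143.7] [ 589.3 -108.1  144.4]
[ 536.81949271 -252.87975841  224.        ]
[224.  214.1]
[238.5 221.9]
[208.3 293.7]
[218.4 277.3]
[232.6 205.2]
[363.2 171.6]
[358.  183.8]
[354.8 153.1]
[354.5 160.6]
[362.7 180.1]
```

View pics/m3.png

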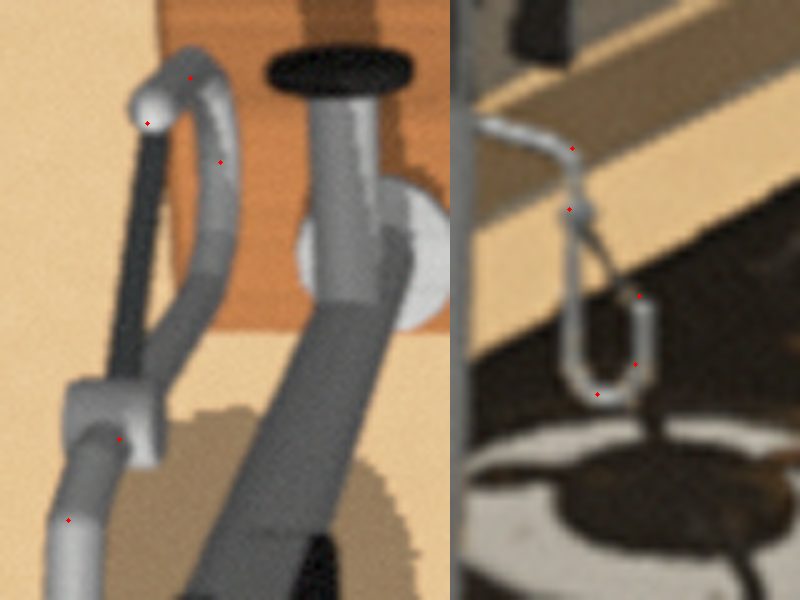

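The hub top reads z≈144 (88+56), so the burr is fully home. The nose tip appears at wrist pixel (225,211.5) against a predicted (224,214), so the stand pose is good to about 2 mm. Now the scoop.

```bash
python3 - <<'E'
from h import *
print('nose',V('w2').z(225,211.5,224).round(1),'eye w1',V('w1').z(568,98,27).round(1))
a=np.radians(106.5); p=np.array([477.6,145.7,0])
ctrl.gripper_to(40,120)
ctrl.move_ptp(p+[0,0,130],down(a)); ctrl.hold(0.2)
grab('wrist','w3')
e=p[:2]-np.array(sensors.read_state()['eef_pos'])[:2]
print(sensors.read_state()['t'],e)
E
python3 - <<'E'
from h import *
w=V('w3'); 
# handle metal: segment grey pixels at low saturation near z=27; show circle fit of the cup rim & eye
for n,X in [('cup',(421.4,128.4,30)),('eye',(527.9,161,27))]: print(n,w.proj(X))
cv2.imwrite('pics/w3.png',w.im[:,:,::-1])
hs=cv2.cvtColor(w.im,cv2.COLOR_RGB2HSV)
u,v=w.proj((421.4,128.4,30)).astype(int); m=(hs[...,1]<60).astype(np.uint8)
n,l,st,ce=cv2.connectedComponentsWithStats(m); print(st[l[v,u]] if 0<=v<480 else None, l[v,u])
d=w.d; 
# depth-based: points with height 20..36
vs,us=np.mgrid[0:480:2,0:640:2]; P=np.array([w.dep(x,y) for x,y in zip(us.ravel(),vs.ravel())])
k=(P[:,2]>20)&(P[:,2]<36)&(abs(P[:,0]-475)<80)&(abs(P[:,1]-145)<45); Q=P[k]; print(len(Q),Q.min(0),Q.max(0))
ax=np.array([np.cos(np.radians(16.5)),np.sin(np.radians(16.5))]); t=(Q[:,:2]-[477.6,145.7])@ax; s=(Q[:,:2]-[477.6,145.7])@[-ax[1],ax[0]]
for lo in range(-80,75,10):
    b=(t>=lo)&(t<lo+10)
    if b.any(): print(lo,b.sum(),s[b].min().round(1),s[b].max().round(1),t[b].min().round(1),t[b].max().round(1))
E
```

```text
nose [ 535.3 -252.1  224. ] eye w1 [527.3 161.1  27. ]
14.725 [-0.81037782  0.59124862]
cup [321.906593   148.29785011]
eye [323.53126795 327.15527461]
[ 285  112   73  236 7547] 2
1233 [402.3229237  108.50544058  20.02677093] [540.95311058 174.39649633  32.39508751]
-80 104 -15.6 13.4 -77.8 -70.3
-70 78 -20.1 17.8 -69.6 -60.0
-60 79 -20.2 17.9 -60.0 -50.3
-50 144 -18.1 14.8 -49.9 -40.2
-40 90 -6.2 3.9 -39.5 -30.1
-30 84 -6.3 4.0 -29.5 -20.0
-20 85 -6.4 4.0 -19.9 -10.0
-10 81 -6.4 4.1 -9.9 -0.0
0 79 -6.5 4.2 0.0 9.9
10 80 -6.6 4.2 10.2 19.8
20 66 -6.7 4.3 20.4 29.6
30 71 -8.1 8.1 30.1 40.0
40 74 -14.4 13.3 40.1 49.9
50 63 -14.5 14.6 50.1 59.7
60 55 -10.8 9.6 60.0 64.9
```

The depth profile along the handle fits: cup rim at −78 mm, eye end at about +65 mm, lateral offset about −1 mm. Gripping now.

```bash
python3 - <<'E'
from h import *
p=np.array([477.6,145.3,0])
ctrl.move_l(p+[0,0,80],vel=120)
ctrl.move_l(p+[0,0,33],vel=50)
s=sensors.read_state(); print(s['eef_pos'],s['force'])
ctrl.gripper_to(0,120)
s=sensors.read_state(); print(s['t'],s['grip_width'],s['grasp_force'])
z0=s['eef_pos'][2]
ctrl.move_l(p+[0,0,200],vel=150)
A=down(np.radians(84.1))
ctrl.move_ptp([465,-120,290],A)
g=np.array([535.5,-252.4])-52*np.array([.9947,-.1028])
ctrl.move_l([*g,285],A,vel=150); ctrl.hold(0.4)
s=sensors.read_state(); print(s['t'],z0,g,s['eef_pos'],s['force'],s['grip_width'])
print(np.array(s['eef_rot']).round(4))
grab('wrist','w4'); grab('side','d4'); grab('scene','s4')
w=V('w4')
# scoop in hand in stand-ish tool coords: t along handle (+ to eye), relative to TCP
T=np.array(s['eef_pos']); 
vs,us=np.mgrid[0:480:2,0:640:2]; P=np.array([w.dep(x,y) for x,y in zip(us.ravel(),vs.ravel())])-T
ax=np.array([.9947,-.1028]); t=P[:,:2]@ax; q=P[:,:2]@[.1028,.9947]
k=(t<-25)&(t>-90)&(abs(q)<28)&(P[:,2]<25)&(P[:,2]>-25)
for lo in range(-90,-25,10):
    b=k&(t>=lo)&(t<lo+10)
    if b.any(): print(lo,b.sum(),q[b].min().round(1),q[b].max().round(1),P[b,2].max().round(1),np.percentile(P[b,2],80).round(1),t[b].min().round(1))
E
```

```text
[477.96497823 145.36925532  33.29382366] [-0.82914763 -0.70379893  0.60838204]
16.775 9.023411147686879 117.19920873641968
20.5333 33.40647693995093 [ 483.7756 -247.0544] [ 483.81340674 -246.74982517  285.12830566] [ 0.19869378  0.37338813 -0.89763347] 9.30889717858215
[[-9.948e-01  1.023e-01  2.000e-04]
 [ 1.023e-01  9.948e-01 -1.000e-04]
 [-2.000e-04 -1.000e-04 -1.000e+00]]
-80 343 -15.5 14.0 -1.7 -3.2 -77.3
-70 321 -20.3 18.9 -2.0 -3.5 -70.0
-60 372 -20.9 18.4 -1.7 -3.6 -60.0
-50 687 -18.7 16.0 -2.2 -3.8 -50.0
-40 272 -7.0 5.0 -1.3 -2.7 -40.0
-30 128 -7.0 4.4 -1.8 -2.5 -30.0
```

The scoop is level in the jaws and the eye should be at +52 mm, centred over the nose. I'll lower it with a force guard.

```bash
python3 - <<'E'
from h import *
g=[483.8,-247.1]
print(ctrl.move_l([*g,240],vel=100,threshold=15))
for z in (232,226,220,214,208,202,198):
    h=ctrl.move_l([*g,z],vel=50,threshold=20); s=sensors.read_state()
    print(z,h,np.round(s['eef_pos'],1),np.round(s['force'],1),np.round(s['wrist_torque'],2),round(s['grip_width'],2))
    if h: break
print(s['t'])
E
```

```text
False
232 False [ 483.5 -247.   231.8] [-1.8 -0.2 -0.9] [-0.08  0.21  0.02] 9.02
226 False [ 483.3 -246.8  225.3] [-0.8 -0.5 -0.4] [ 0.05  0.25 -0.01] 8.95
220 False [ 483.  -246.6  218.9] [-3.  -0.4 -1.9] [-0.01  0.42 -0.03] 8.99
214 False [ 484.1 -246.9  213.7] [-0.   0.7 -0.7] [-0.02 -0.07 -0.05] 9.08
208 False [ 483.7 -246.9  207.6] [ 0.2  0.  -0.4] [ 0.03 -0.06 -0.04] 9.29
202 False [ 483.5 -246.9  201.4] [0.7 0.2 0.2] [-0.   -0.05 -0.03] 9.32
198 False [ 483.9 -247.1  197.9] [0.6 0.5 0.5] [-0.01 -0.08  0.03] 9.44
23.175
```

Force rose to about 3 N and dropped off at TCP z≈214, so the gate pressed in and snapped. Releasing now.

```bash
python3 - <<'E'
from h import *
ctrl.gripper_to(45); ctrl.hold(1.0)
s=sensors.read_state(); p=np.array(s['eef_pos']); print(s['t'],p,s['force'],s['grip_width'])
ctrl.move_l([p[0]-50,p[1]+5,p[2]+60],vel=100)
ctrl.move_l([p[0]-60,p[1]+150,p[2]+130],vel=200); ctrl.hold(2)
grab('side','d5'); grab('scene','s5'); grab('wrist','w5'); ctrl.hold(0.5); grab('side','d6'); s=sensors.read_state(); print(s['t'],s['force'],s['eef_pos'])
d=np.abs(V('d5').im[130:300,280:400].astype(int)-V('d6').im[130:300,280:400]); print('motion',d.mean(),d.max())
crop('d5','x1',285,135,110,150,4); crop('s5','x2',320,145,75,150,4)
im=cv2.resize(cv2.imread('pics/d5.png')[135:285,285:385],(400,600),interpolation=cv2.INTER_CUBIC)
w=cv2.resize(cv2.imread('pics/w5.png'),(400,300),interpolation=cv2.INTER_AREA); sc=cv2.resize(cv2.imread('pics/s5.png')[150:270,290:450],(400,300),interpolation=cv2.INTER_CUBIC)
cv2.imwrite('pics/m5.png',np.hstack([im,np.vstack([w,sc])]))
E
```

```text
24.6083 [ 483.80680887 -247.08195723  197.97368908] [ 0.54611627 -0.45900012 -0.7883951 ] 44.76428508351378
29.2 [-0.42713228 -0.72168264 -0.21100598] [423.81846004 -97.0824212  327.98130107]
motion 1.7154738562091503 12
```

View pics/m5.png

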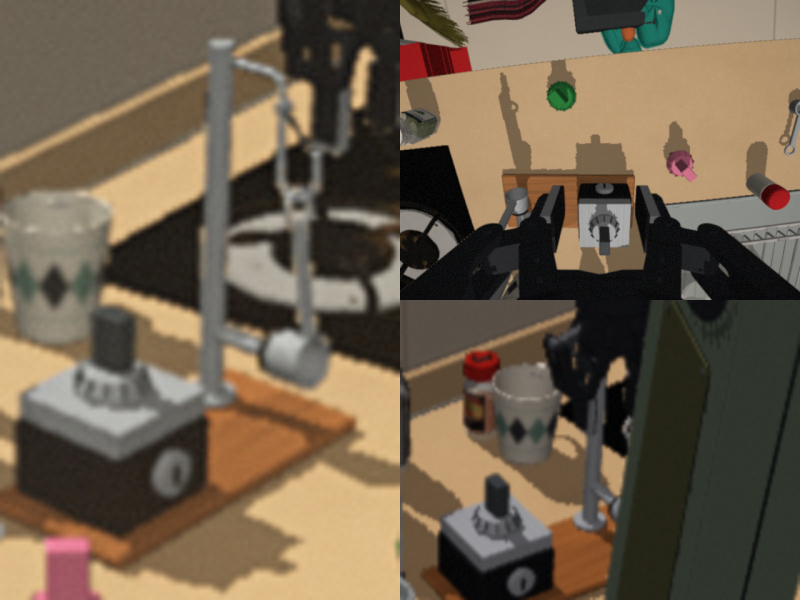

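The side picture shows the scoop hanging with its eye in the bowl (crop 300,200), its cup against the rest pad and the gate shut. It is still to within image noise. The burr stands flush on the plate and the robot touches nothing.

```bash
python3 -c "
from h import *
print(ctrl.finish_job())"
```

```text
the job is handed in; nothing more can be done
None
```

The job is handed in at about 29 s: the burr is fully home in its seat and released, and the larger scoop hangs still on the snap hook with the gate shut; the smaller scoop and everything else were left untouched.

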